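# Set the blow-off station's air valve two turns open

## Robot

A 7-joint arm with a two-finger parallel gripper is mounted at the origin on the work surface. World frame = base frame: x ahead of the robot, y to its left, z up, the work surface at z = 0. Lengths are in mm, angles in rad, forces in N, time in s.
With the tool pointing down it reaches from about 425 to 925 mm from the base axis. Payload 6.8 kg.
Tool frame: the origin (TCP) lies midway between the tips of the shut fingers; the grasp point (between the pads) lies 19 mm behind it; z points along the fingers, x is the direction in which the jaws open and shut, and the axes are right-handed (so a half turn about z gives the same grasp; the last joint's range is limited). The gripper opens to 85 mm and grips with 20 to 120 N. Pads are 22 mm wide; open, the fingers measure 114 mm over their backs; the gripper's body (76 mm by 85 mm) begins 54 mm behind the grasp point. The pads swing forward as they close: fully open they stand 13 mm farther back than shut.
Start: joints at [1.052, 0.477, 0.022, 1.555, -0.011, 1.109, -0.083], TCP at [269.567, -618.855, 231.308] pointing down, gripper open.
Joint ranges: [-2.96, 2.96], [-0.34, 2.1], [-1.41, 1.46], [0.24, 2.44], [-1.37, 4.51], [0.17, 1.92], [-2.96, 2.96]. Speed limits (rad/s): [2.39, 2.39, 3.14, 3.14, 3.14, 3.14, 3.14].

## Interface

Orientations are given as [roll, pitch, yaw] about the fixed x, y, z axes, in that order (R = Rz(yaw) Ry(pitch) Rx(roll)).
In Python, from bench import manip gives the robot as it stands.
- The arm moves only by the shell command python3 -m crank 'ROWS'. ROWS is JSON, one flat list of numbers, 7 for each row, row after row: the turn, a rotation vector about the tool's x, y, z in rad, then the shift along the tool's x, y, z in mm, then the closure, from -1 (fully open) to 1 (shut). In form: [wx, wy, wz, tx, ty, tz, claw, wx, wy, wz, tx, ty, tz, claw, ...]. A call has 1 to 12 rows; each row is the pose to reach, as a shift and turn from the pose measured when the call began, along the tool's axes at that moment; what a row does not reach only later rows make up. A row lasts 1/8 s, in which the tool goes at most 62.5 mm and 10.7 degrees, less where a joint would pass 70% of its speed; a pose out of reach is approached as far as the arm can. A call with a gripper value outside its range is refused whole. The fingers move at their own pace and stop on an object; the grip force is fixed at half the most. Time passes only in rows, so rows that repeat a pose let the fingers close. It gives the time, the measured TCP pose, the force and the opening at its end, in the units of the state.
- manip.state(): the state, without advancing time (a new reading comes with each control period).
- manip.capture(name): name is "side" or "top"; returns a dict with "img" (420x560x3 uint8, red, green, blue), "fovy" (degrees; the focal length in pixels is half the picture's height over the tangent of half this angle, whatever the lens; pixels are square), "cx", "cy" (the principal point, pixels), "position" and "rotation" of the camera in the world. Camera axes: x right, y down, z forward; pixel columns grow to the right and rows downward; lengths in mm; the calibration is good to about 2 mm. A picture is of the moment at which its call begins. There is no depth.
- manip.close_job(): hands the job in, once; it reports no verdict.
The state is a dict: "time": time; "joints": joint angles; "dq": joint speeds; "joint_efforts": joint torques, N m; "ee_pos": TCP position; "tool_rot": TCP orientation; "force": force on the tool from outside, world axes, zero at the start; "torque": the same for the moment, N m; "grip_width": finger opening in mm.
Only numpy, scipy, OpenCV 4.12 (cv2) and the standard library are available. Lean on these libraries where they do the work, as an engineer would, in place of code of your own. Each camera call takes 0.05 s, during which the arm holds its last target. There are 200 camera calls.

## Task

Get the voicing bench's air station ready: first lift the brass nozzle out of the blue bowl, stand it upright over the brass spigot so it sits fully down on the flange, and let go of it. Then take the black crank handle of the red handwheel, close the valve clockwise to its stop, and back it off anticlockwise exactly two full turns. Finish still gripping the handle there with the wheel at rest, and leave the nozzle seated and the wippen, loupe and sharp keys where they lie.

Things in the scene. Friction and masses are not known exactly. Their poses are not given: they have to be found in the camera images.
- nozzle: Loose brass air nozzle, round, 72 mm tall, 0.12 kg nominal: outer diameter 32 mm from the bottom up to 50 mm, then a cone narrowing to 12 mm at the top. Open underneath: a blind bore 24 mm wide and 28 mm deep. Starts standing upright in the bowl. Origin: centre of its underside; z points up through the tip.
- bowl: Loose shallow blue ceramic bowl, 0.5 kg, 150 mm across the rim, 124 mm across the foot, 26 mm tall, wall 4 mm, floor 5 mm thick. Origin: centre of its underside, z up.
- air_station: Aluminium manifold block fixed to the bench, 50 mm (its x) by 230 mm (its y) by 30 mm tall, with the spigot 80 mm from its middle towards its -y and the wheel valve 80 mm towards its +y. Origin: centre of its underside, z up.
- spigot_base (a point): Centre of the top of the spigot's flange (40 mm diameter, 36 mm above the bench). From here the brass spigot rises 24 mm, diameter 20 mm, its top 7 mm tapering to 10 mm. The nozzle, fitted, rests with its underside at this point.
- wheel_hub (a point): On the vertical axis of the handwheel, at the height of the top of its rim (112 mm above the bench). Red wheel, 108 mm across, rim 12 mm thick with three spokes and hub 1 mm higher than the rim; it does not rise or sink as it turns.
- crank_handle: Black round upright handle, 22 mm diameter, 50 mm tall, standing on the wheel's rim 48 mm from the wheel's axis and carried round by it. It spins freely about its own vertical axis, so it can be gripped from above and led round the circle without turning the hand. Origin: centre of its underside (115 mm above the bench), z up; its own rotation means nothing.
- handle_mid (a point): Point on the crank handle's axis 27 mm above its underside (142 mm above the bench): where to grip.
- valve_wheel (a joint): Turn of the handwheel in rad: 0 = closed, against a solid stop; grows anticlockwise seen from above (opening) through several turns (2 pi each) to 28. It starts partly open, between about a third of a turn and one and a fifth turns. Friction about 0.12 N m (2 to 3 N at the handle); it stays where it is left.
- wippen: Bystander: dark walnut wippen (piano action part), 105 mm long (its y), 14 mm wide, 47 mm tall. Origin: centre of its underside.
- loupe: Bystander: nickel-plated standing loupe, 38 mm diameter, 36 mm tall. Origin: centre of its underside.
- sharp_a: Bystander: black ebony sharp key, 95 mm (its y) by 10 mm by 11 mm tall. Origin: centre of its underside.
- sharp_b: Bystander: the other ebony sharp key, of the same size.
Things that resemble listed ones, but are neither listed nor needed, are in the scene too. Of the things like the nozzle, leave any that is purple or white; of the rest the smaller one is meant.

How it is judged:
By the outcome, as a careful person would: the job done as asked, in the order asked, and still so for the second after the job is handed in, while the arm keeps its last pose, push and grip.
It also fails if it takes over 72 s, if anything falls off the work surface, if the arm or the gripper's body presses on something with over 40 N, if the wrist force passes 120 N, or if a joint passes its speed limit or range.

## Working session

There is one attempt and no reset: what is moved stays moved. The work goes in short steps, Python scripts to look and compute and a shell command to move; the robot and the scene stay as the last step left them, time stands still between calls to the robot, and variables do not carry over. Pictures are saved under pics/ and viewed, about 8 in all and at most 12, crops included, and the job is handed in when it is done.

```bash
ls; mkdir -p pics; python3 - <<'E'
from bench import manip
import cv2
print(manip.state())
for n in("side","top"):
    c=manip.capture(n); cv2.imwrite(f"pics/{n}0.png",c["img"][:,:,::-1]); print(n,{k:v for k,v in c.items() if k!="img"})
E
```

```text
pics
{'time': 0.0, 'joints': array([ 1.05190922,  0.47776139,  0.02233454,  1.55645453, -0.0114916 ,
        1.10929709, -0.0831248 ]), 'dq': array([ 1.42120673e-04, -1.12665710e-03,  8.70964761e-04, -7.24342150e-05,
        1.58581385e-03,  2.82905458e-04,  3.90759653e-04]), 'joint_efforts': array([-1.10477216e-03, -5.96447682e+01,  1.60811450e+00, -2.81201899e+01,
        1.27167755e-02,  9.31271788e-03, -4.22104080e-06]), 'ee_pos': array([ 269.2994029 , -618.30799671,  230.35027012]), 'tool_rot': array([ 3.14145542e+00,  1.78695586e-03, -1.16000420e+00]), 'force': array([-0.45089092,  0.43160776, -0.69649266]), 'torque': array([ 0.06496271, -0.02929867, -0.0443385 ]), 'grip_width': 85.46216777060819}
side {'fovy': 45.00079680548728, 'cx': 277.6946733047817, 'cy': 205.24504730452335, 'position': array([169.70317369, 503.63839955, 944.04744017]), 'rotation': array([-2.4384323 ,  0.01316733, -2.51704951])}
top {'fovy': 44.079120409803096, 'cx': 274.8814401994971, 'cy': 205.75372758181564, 'position': array([ 536.16982186,  -74.7139486 , 1098.17525621]), 'rotation': array([-3.06218374e+00,  1.16209898e-03, -1.55908866e+00])}
```

View pics/top0.png

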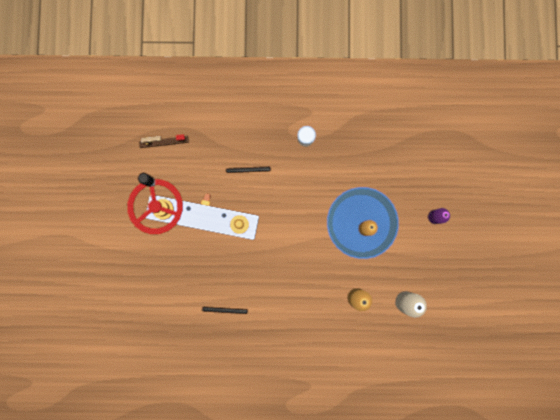

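View pics/side0.png

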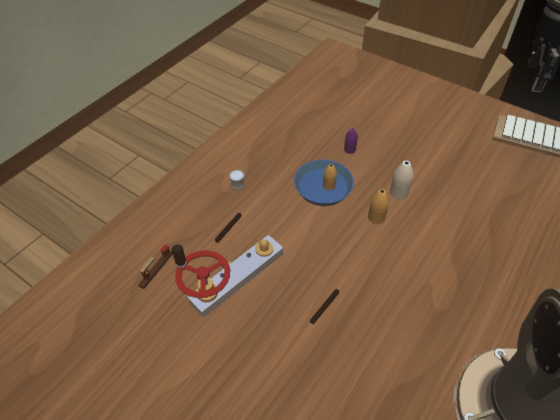

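Top view: the wheel is at (155,207), the handle at (146,179), the spigot at (239,224), and the bowl at (362,223). The nozzle-like things are:
- brass in the bowl at (369,228)
- brass on the bench at (360,300)
- purple at (440,216)
- white at (412,305)

The brass one in the bowl fits, being smaller and in the bowl. I'll confirm it in a crop and measure.

```bash
cat > h.py <<'E'
import numpy as np, cv2
from scipy.spatial.transform import Rotation as R
def load(n,name=None):
    from bench import manip
    c=manip.capture(n)
    if name: cv2.imwrite(f"pics/{name}.png",c["img"][:,:,::-1])
    return c
def f(c): return 210/np.tan(np.radians(c["fovy"])/2)
def ray(c,p):
    d=np.array([(p[0]-c["cx"])/f(c),(p[1]-c["cy"])/f(c),1.]); return c["position"],R.from_euler('xyz',c["rotation"]).apply(d)
def plane(c,p,z):
    o,d=ray(c,p); return o+d*(z-o[2])/d[2]
def proj(c,X):
    v=R.from_euler('xyz',c["rotation"]).inv().apply(np.asarray(X,float)-c["position"]); return f(c)*v[:2]/v[2]+[c["cx"],c["cy"]]
def tri(c1,p1,c2,p2):
    o1,d1=ray(c1,p1);o2,d2=ray(c2,p2)
    s=np.linalg.lstsq(np.c_[d1,-d2],o2-o1,rcond=None)[0]
    a,b=o1+s[0]*d1,o2+s[1]*d2; return (a+b)/2,np.linalg.norm(a-b)
def hsv(c): return cv2.cvtColor(c["img"],cv2.COLOR_RGB2HSV)
def blobs(m,amin=15):
    n,l,s,ce=cv2.connectedComponentsWithStats(m.astype(np.uint8)); return [(s[i].tolist(),ce[i].round(1).tolist()) for i in range(1,n) if s[i,4]>amin]
E
python3 - <<'E'
from h import *
t=load("top");s=load("side")
a=cv2.resize(t["img"][180:330,320:460],None,fx=4,fy=4,interpolation=cv2.INTER_CUBIC)
a=cv2.resize(a,(420,450)); b=cv2.resize(s["img"][120:240,285:425],(420,360),interpolation=cv2.INTER_CUBIC)
d=cv2.resize(t["img"][160:250,115:270],(775,450),interpolation=cv2.INTER_CUBIC)
cv2.imwrite("pics/crop1.png",np.hstack([a[:360,:380],b])[:,:,::-1]); cv2.imwrite("pics/crop2.png",d[:,:,::-1])
for n,c in(("top",t),("side",s)):
    h=hsv(c); H,S,V=h[...,0],h[...,1].astype(int),h[...,2]
    print(n,"brass",blobs((H>13)&(H<25)&(S>175)&(V>110)))
    print("red",blobs(((H<5)|(H>174))&(S>180)&(V>90)));print("blue",blobs((H>100)&(H<120)&(S>120),200));print("black",blobs((V<50),20))
    print("alu",blobs((S<60)&(V>150),100))
# fit checks
E
```

```text
top brass []
red [([176, 135, 9, 5, 39], [180.0, 137.1]), ([128, 179, 54, 55, 935], [154.2, 207.5])]
blue [([332, 195, 58, 57, 2310], [359.8, 222.3])]
black [([143, 175, 11, 11, 62], [148.8, 181.0])]
alu [([297, 126, 19, 18, 274], [306.2, 134.5]), ([177, 201, 82, 39, 1639], [215.3, 219.6]), ([146, 213, 28, 10, 117], [159.5, 218.1]), ([403, 294, 23, 23, 401], [413.6, 305.0])]
side brass []
red [([187, 256, 10, 6, 17], [191.1, 257.9]), ([178, 268, 4, 11, 17], [179.6, 272.6])]
blue [([304, 169, 43, 32, 480], [326.2, 186.8])]
black [([500, 0, 60, 121, 5256], [534.7, 60.0]), ([216, 214, 25, 28, 123], [227.9, 227.2]), ([172, 249, 14, 16, 136], [179.2, 256.8]), ([311, 290, 28, 33, 122], [324.6, 305.6]), ([548, 290, 12, 10, 56], [554.6, 294.1]), ([501, 300, 59, 101, 3150], [539.9, 352.9]), ([491, 379, 13, 41, 93], [495.1, 402.5])]
alu [([503, 114, 32, 28, 568], [519.0, 127.6]), ([533, 122, 12, 22, 193], [538.6, 132.7]), ([543, 124, 12, 23, 193], [548.6, 135.0]), ([553, 127, 7, 22, 113], [556.8, 138.3]), ([399, 160, 14, 20, 197], [405.4, 170.4]), ([230, 170, 14, 10, 114], [236.4, 174.8]), ([188, 235, 95, 77, 1151], [240.7, 270.0]), ([211, 269, 13, 17, 101], [217.1, 277.6])]
```

View pics/crop1.png

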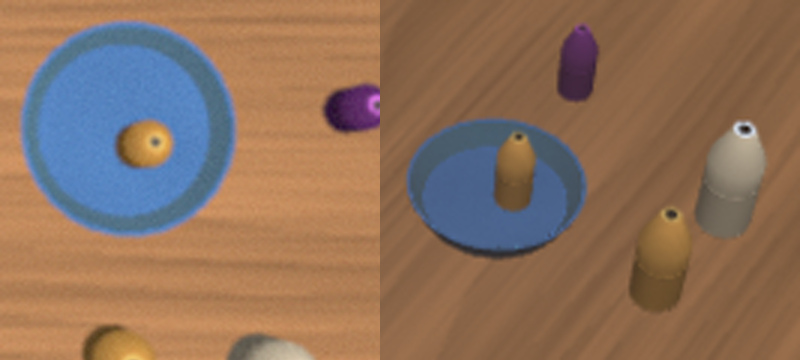

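View pics/crop2.png

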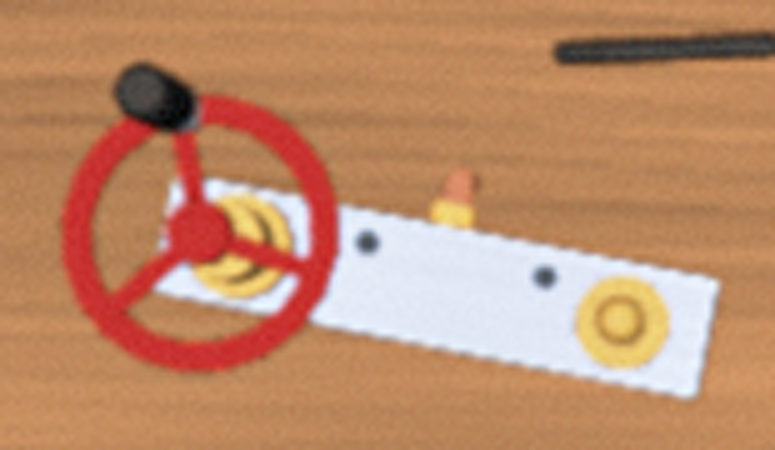

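The crop confirms it: the brass nozzle in the bowl is the smaller of the two brass ones, with its tip at top (371.7,227.7) and side (331.3,165.3). Next I measure.

```bash
python3 - <<'E'
from h import *
t=load("top");s=load("side")
np.set_printoptions(precision=1,suppress=True)
print("nozzle tip", tri(t,(371.7,227.7),s,(331.3,165.3)), plane(t,(371.7,227.7),77), plane(s,(331.3,165.3),77))
h=hsv(t);H,S,V=h[...,0],h[...,1].astype(int),h[...,2]
m=(((H<5)|(H>174))&(S>180)&(V>90)).astype(np.uint8)
c=max(cv2.findContours(m,cv2.RETR_EXTERNAL,cv2.CHAIN_APPROX_NONE)[0],key=len)
h=hsv(s);H,S,V=h[...,0],h[...,1].astype(int),h[...,2]
ms=(((H<6)|(H>174))&(S>150)&(V>70)).astype(np.uint8)
cs=max(cv2.findContours(ms,cv2.RETR_EXTERNAL,cv2.CHAIN_APPROX_NONE)[0],key=len)
for n,cc,cam in(("top",c,t),("side",cs,s)):
    e=cv2.fitEllipse(cv2.convexHull(cc)); print(n,"wheel",e,plane(cam,e[0],106))
    P=np.array([plane(cam,p[0],106)[:2] for p in cv2.convexHull(cc)],np.float32); print(cv2.minEnclosingCircle(P),cv2.fitEllipse(P))
for p in [(155.4,207)]: print("hub",plane(t,p,113))
print("spigot top",plane(t,(239.8,224),60),"flange",plane(t,(239.4,224.4),36),"handle top",plane(t,(143.4,178.4),165))
# side yellow
print("px brass",cv2.cvtColor(t["img"],cv2.COLOR_RGB2HSV)[224,236],cv2.cvtColor(s["img"],cv2.COLOR_RGB2HSV)[248,258])
b=cv2.resize(s["img"][225:315,140:295],(775,450),interpolation=cv2.INTER_CUBIC)
for X in ([0,0,0],): pass
cv2.imwrite("pics/crop3.png",b[:,:,::-1])
# bowl rim
for nm,cam in(("top",t),("side",s)):
    h=hsv(cam);m=((h[...,0]>95)&(h[...,0]<120)&(h[...,1]>80)).astype(np.uint8)
    c=max(cv2.findContours(m,cv2.RETR_EXTERNAL,cv2.CHAIN_APPROX_NONE)[0],key=cv2.contourArea)
    P=np.array([plane(cam,p[0],26)[:2] for p in cv2.convexHull(c)],np.float32); print(nm,"bowl",cv2.fitEllipse(P))
E
```

```text
nozzle tip (array([ 577. , -263.4,   75.8]), np.float64(1.5516707489099768)) [ 576.3 -263.6   77. ] [ 577.1 -261.9   77. ]
top wheel ((154.59141540527344, 206.2067108154297), (53.626007080078125, 55.00584411621094), 39.57380294799805) [611.6 158.2 106. ]
((611.5035400390625, 158.07704162597656), 52.927555084228516) ((611.7699584960938, 158.19149780273438), (103.87970733642578, 104.93545532226562), 71.1294937133789)
side wheel ((202.22592163085938, 273.4346923828125), (45.78249740600586, 55.30225372314453), 73.50315856933594) [612.5 159.9 106. ]
((613.4424438476562, 158.11097717285156), 53.887054443359375) ((613.6375122070312, 158.35401916503906), (106.19710540771484, 107.12480163574219), 41.60786437988281)
hub [609.5 155.  113. ]
spigot top [581.3  -2.7  60. ] flange [581.5  -0.3  36. ] handle top [657.4 166.2 165. ]
px brass [ 21 141 232] [ 20 126 180]
top bowl ((589.1741943359375, -253.7807159423828), (145.65185546875, 145.93736267089844), 84.12321472167969)
side bowl ((589.4569702148438, -250.85667419433594), (145.12420654296875, 147.38954162597656), 45.222103118896484)
```

View pics/crop3.png

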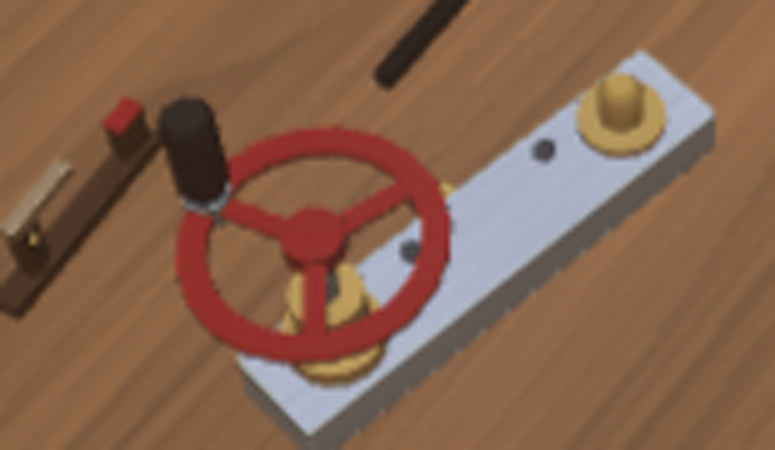

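Crop 3 (side) shows the hub top at (202.6,271.4), the spigot top at (264,241.6), the flange at (264.2,248) and the handle top at (177.6,247.6). I'll triangulate these and work out the first move, with jaw yaw 0.5 so the side camera sees between the fingers.

```bash
cat >> h.py <<'E'
def rel(pos,yaw,cur=None):
    "turn and shift (tool axes) from the present pose to pos, tool down with yaw"
    from bench import manip
    s=manip.state(); A=R.from_euler('xyz',s["tool_rot"]); B=R.from_euler('xyz',[np.pi,0,yaw])
    print("t",round(s["time"],2),"now",s["ee_pos"].round(1),s["tool_rot"].round(3),"F",s["force"].round(1),"w",round(s["grip_width"],1),"q",s["joints"].round(2))
    print("turn",(A.inv()*B).as_rotvec().round(3),"shift",A.inv().apply(np.array(pos)-s["ee_pos"]).round(1))
E
python3 - <<'E'
from h import *
t=load("top");s=load("side")
np.set_printoptions(precision=1,suppress=True)
for n,a,b in(("hub113",(155.4,207),(202.6,271.4)),("spig60",(239.8,224),(264,241.6)),("fl36",(239.4,224.4),(264.2,248)),("handle165",(143.4,178.4),(177.6,247.6))): print(n,*tri(t,a,s,b))
rel([577,-263,150],0.5)
E
```

```text
hub113 [611.2 156.7 110.1] 3.605159353089261
spig60 [582.9  -1.4  53.9] 3.1784578404125505
fl36 [582.5   0.5  32.7] 2.016845836906455
handle165 [657.9 166.8 163.5] 0.8851033577660607
t 0.4 now [ 269.6 -618.8  231.2] [-3.1  0.  -1.2] F [0.2 0.2 0.4] w 85.2 q [ 1.1  0.5  0.   1.6 -0.   1.1 -0.1]
turn [-0.   0.  -1.7] shift [-203.4 -423.9   81.2]
```

```bash
python3 -m crank '[0,0,-0.18,-203.4,-423.9,81.2,-0.15, 0,0,-0.36,-203.4,-423.9,81.2,-0.15, 0,0,-0.54,-203.4,-423.9,81.2,-0.15, 0,0,-0.72,-203.4,-423.9,81.2,-0.15, 0,0,-0.9,-203.4,-423.9,81.2,-0.15, 0,0,-1.08,-203.4,-423.9,81.2,-0.15, 0,0,-1.26,-203.4,-423.9,81.2,-0.15, 0,0,-1.44,-203.4,-423.9,81.2,-0.15, 0,0,-1.62,-203.4,-423.9,81.2,-0.15, 0,0,-1.66,-203.4,-423.9,81.2,-0.15, 0,0,-1.66,-203.4,-423.9,81.2,-0.15, 0,0,-1.66,-203.4,-423.9,81.2,-0.15]'; python3 - <<'E'
from h import *
rel([577,-263,16],0.5)
s=load("side","s1"); 
cv2.imwrite("pics/s1c.png",cv2.resize(s["img"][80:240,250:450],(800,640),interpolation=cv2.INTER_CUBIC)[:600,:,::-1])
E
```

```text
time: 1.9
ee_pos: [576.6, -263.9, 150.2]
tool_rot: [3.141, 0.0, 0.497]
force: [-0.3, 0.5, -0.4]
grip_width: 49.0
t 1.9 now [ 576.6 -263.9  150.2] [3.141 0.    0.497] F [-0.3  0.5 -0.4] w 49.0 q [ 0.65  0.53 -0.44  1.71  0.27  0.96  0.61]
turn [ 0.     0.    -0.003] shift [  0.8  -0.6 134.2]
```

View pics/s1c.png

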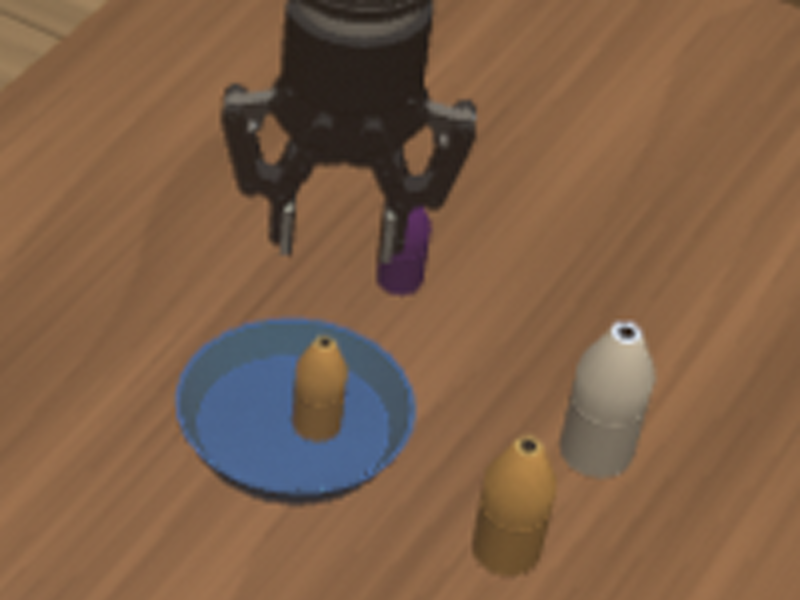

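The gripper sits above the nozzle, with the fingers straddling its line. I descend and close.

```bash
python3 -m crank '[0,0,0,0.8,-0.6,45,-0.15, 0,0,0,0.8,-0.6,90,-0.15, 0,0,0,0.8,-0.6,115,-0.15, 0,0,0,0.8,-0.6,134,-0.15, 0,0,0,0.8,-0.6,134,-0.15, 0,0,0,0.8,-0.6,134,-0.15, 0,0,0,0.8,-0.6,134,1, 0,0,0,0.8,-0.6,134,1, 0,0,0,0.8,-0.6,134,1, 0,0,0,0.8,-0.6,134,1]'
```

```text
time: 3.2
ee_pos: [578.1, -263.2, 17.7]
tool_rot: [3.139, -0.001, 0.497]
force: [-1.2, -0.1, 6.4]
grip_width: 30.5
```

```bash
python3 -m crank '[0,0,0,0,0,-10,1, 0,0,0,0,0,-40,1, 0,0,0,0,0,-80,1, 0,0,0,0,0,-125,1, 0,0,0,0,0,-125,1]'; python3 - <<'E'
from h import *
rel([582,-0.5,143],0.5)
E
```

```text
time: 3.82
ee_pos: [580.4, -263.8, 147.4]
tool_rot: [3.133, -0.006, 0.497]
force: [0.7, -0.5, -1.7]
grip_width: 30.6
t 3.83 now [ 580.4 -263.8  147.4] [ 3.133 -0.006  0.497] F [ 0.7 -0.5 -1.7] w 30.6 q [ 0.65  0.53 -0.44  1.71  0.27  0.95  0.6 ]
turn [ 0.008 -0.006 -0.003] shift [ 126.9 -230.7    3.3]
```

```bash
python3 -m crank '[0.008,-0.006,0,25,-46,3,1, 0.008,-0.006,0,52,-94,3,1, 0.008,-0.006,0,79,-143,3,1, 0.008,-0.006,0,105,-190,3,1, 0.008,-0.006,0,122,-222,20,1, 0.008,-0.006,0,126.9,-230.7,50,1, 0.008,-0.006,0,126.9,-230.7,50,1, 0.008,-0.006,0,126.9,-230.7,50,1, 0.008,-0.006,0,126.9,-230.7,50,1]'; python3 - <<'E'
from h import *
rel([582,-0.5,90],0.5)
s=load("side","s2"); print(proj(s,[582,-0.5,60]),proj(s,[582,-0.5,85]))
cv2.imwrite("pics/s2c.png",cv2.resize(s["img"][170:270,200:330],(780,600),interpolation=cv2.INTER_CUBIC)[:,:,::-1])
E
```

```text
time: 4.95
ee_pos: [583.2, -1.9, 97.4]
tool_rot: [3.14, -0.002, 0.495]
force: [-0.1, -0.9, -1.5]
grip_width: 30.5
t 4.95 now [583.2  -1.9  97.4] [ 3.14e+00 -2.00e-03  4.95e-01] F [-0.1 -0.9 -1.5] w 30.5 q [ 0.26  0.53 -0.48  1.87  0.33  0.82  0.11]
turn [ 0.001 -0.002 -0.005] shift [-0.4 -1.8  7.4]
[264.71247362 240.46772717] [264.32730254 233.47562058]
```

View pics/s2c.png

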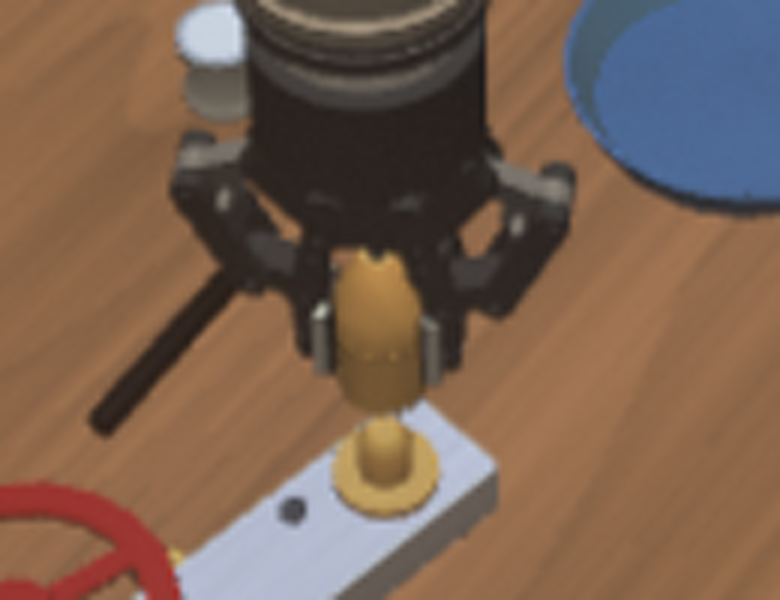

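```bash
python3 - <<'E'
from h import *
s=load("side")
np.set_printoptions(precision=2,suppress=True)
fl=np.array([385,517])/6+[200,170]; nb=np.array([381.5,412])/6+[200,170]; st=np.array([385,416])/6+[200,170]
u=s["position"][:2]-[582,0]; u/=np.linalg.norm(u)
print("u",u,"spigot from flange front",plane(s,fl,36)[:2]-20*u,"nozzle from base front z84.7",plane(s,nb,84.7)[:2]-16*u)
h=hsv(s)
m=(h[...,0]>12)&(h[...,0]<27)&(h[...,1]>100)
for r in list(range(222,241))+list(range(242,258)):
    c=[x for x in range(245,285) if m[r,x]]; print(r,c[0] if c else 0,c[-1] if c else 0,len(c),h[r,264],end=' | ')
E
```

```text
u [-0.63  0.77] spigot from flange front [581.65   4.75] nozzle from base front z84.7 [585.37  -1.19]
222 245 284 24 [ 16 148 157] | 223 245 284 27 [ 17 146 152] | 224 245 284 26 [ 17 146 148] | 225 245 284 26 [ 17 148 143] | 226 245 284 26 [ 17 146 136] | 227 245 284 27 [ 16 144 129] | 228 245 284 27 [ 16 143 121] | 229 245 284 28 [ 16 141 114] | 230 245 284 29 [ 16 140 113] | 231 245 284 30 [ 17 142 115] | 232 245 284 33 [ 16 141 116] | 233 245 284 36 [ 16 137 115] | 234 245 284 39 [ 17 141 114] | 235 245 284 40 [ 17 141 114] | 236 245 284 37 [ 16 140 115] | 237 245 284 35 [ 16 139 114] | 238 245 284 31 [ 16 137 119] | 239 245 284 30 [ 18 132 151] | 240 245 284 28 [ 20 126 190] | 242 245 284 31 [ 20 128 191] | 243 245 284 29 [ 20 134 187] | 244 245 284 29 [ 19 139 172] | 245 245 284 26 [ 18 141 159] | 246 245 284 26 [ 17 144 145] | 247 245 284 25 [ 16 142 135] | 248 245 284 21 [ 16 141 130] | 249 245 284 22 [ 16 140 126] | 250 245 284 21 [ 16 140 124] | 251 256 284 18 [ 18 131 152] | 252 257 284 17 [ 20 125 192] | 253 258 284 15 [ 20 124 191] | 254 259 284 12 [ 19 126 184] | 255 261 284 8 [ 18 133 153] | 256 281 284 4 [  7  31 139] | 257 280 284 5 [113  34 211] |
```

```bash
python3 - <<'E'
from h import *
np.set_printoptions(precision=1,suppress=True)
t=load("top");s=load("side")
for n,cam,pt in(("top",t,(239,224)),("side",s,(264,249))):
    im=cv2.imread(f"pics/{n}0.png"); g=cv2.resize(im,None,fx=4,fy=4,interpolation=cv2.INTER_CUBIC); h=cv2.cvtColor(g,cv2.COLOR_BGR2HSV)
    m=((h[...,0]>12)&(h[...,0]<28)&(h[...,1]>85)).astype(np.uint8)
    w=np.zeros_like(m); x,y=pt[0]*4,pt[1]*4; w[y-64:y+50,x-56:x+56]=1
    if n=="side": m[:, :]*=(h[...,2]>95)
    cs=cv2.findContours(m*w,cv2.RETR_EXTERNAL,cv2.CHAIN_APPROX_NONE)[0]
    c=max(cs,key=cv2.contourArea)[:,0]; P=(c+.5)/4-.5
    print(n,"bbox",P.min(0),P.max(0),cv2.contourArea(c)/16)
    W=np.array([plane(cam,p,36)[:2] for p in P],np.float32)
    if n=="side": W=W[P[:,1]>248.5]
    A=np.c_[2*W,np.ones(len(W))]; sol=np.linalg.lstsq(A,(W**2).sum(1),rcond=None)[0]; print(" flange circle",sol[:2],"r",np.sqrt(sol[2]+sol[:2]@sol[:2]))
print("tip side",plane(s,(262.4,211.8),156.7), "tool",manip.state()["ee_pos"] if 0 else "")
E
```

```text
top bbox [230.1 215.4] [247.9 232.9] 245.53125
 flange circle [582.3   0.5] r 18.117790989878316
side bbox [249.6 232.6] [277.4 255.4] 403.09375
 flange circle [581.5   4.2] r 18.349509109362838
tip side [583.5  -0.  156.7] tool
```

```bash
python3 - <<'E'
from h import *
rel([581.2,2.1,79],0.5)
E
```

```text
t 5.15 now [582.8  -1.2  96.9] [ 3.141e+00 -1.000e-03  4.960e-01] F [ 0.1  0.1 -0.9] w 30.8 q [ 0.26  0.53 -0.48  1.87  0.33  0.82  0.11]
turn [ 0.001 -0.001 -0.004] shift [ 0.2 -3.7 17.9]
```

```bash
python3 -m crank '[0,0,0,0.2,-3.7,8,1, 0,0,0,0.2,-3.7,16,1, 0,0,0,0.2,-3.7,18,1, 0,0,0,0.2,-3.7,18,1]'; python3 - <<'E'
from h import *
rel([581.2,2.1,60],0.5)
s=load("side","s3")
cv2.imwrite("pics/s3c.png",cv2.resize(s["img"][205:265,225:305],(800,600),interpolation=cv2.INTER_CUBIC)[:,:,::-1])
np.set_printoptions(precision=1,suppress=True)
for d in [(0,0),(-2,2.5),(2,-2.5)]:
  # flange at side-apparent (581.5,4.2): expected base-front pixel at z=66
  c=np.array([581.5+d[0],4.2+d[1]]);u=np.array([-.63,.77]); print(d,proj(s,[*(c+16*u),66.5]),proj(s,[*(c-0*u),66.5]))
E
```

```text
time: 5.65
ee_pos: [581.0, 2.1, 78.6]
tool_rot: [3.141, -0.0, 0.496]
force: [-0.4, -0.2, -1.8]
grip_width: 30.6
t 5.65 now [581.    2.1  78.6] [ 3.141 -0.     0.496] F [-0.4 -0.2 -1.8] w 30.6 q [ 0.25  0.55 -0.47  1.88  0.34  0.78  0.09]
turn [ 0.    -0.    -0.004] shift [ 0.1  0.1 18.6]
(0, 0) [263.8 246.3] [263.5 240.2]
(-2, 2.5) [263.9 247.5] [263.5 241.4]
(2, -2.5) [263.8 245. ] [263.4 239. ]
```

View pics/s3c.png

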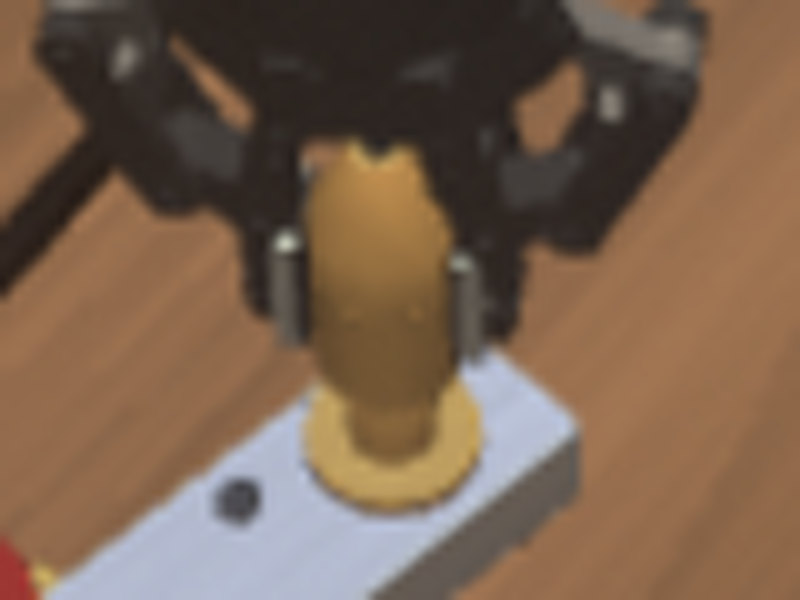

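```bash
python3 - <<'E'
from h import *
rel([580.1,2.6,53],0.5)
E
python3 -m crank '[0,0,0,-0.5,-0.9,3,1, 0,0,0,-0.5,-0.9,9,1, 0,0,0,-0.5,-0.9,15,1, 0,0,0,-0.5,-0.9,15,1]'
```

```text
t 5.7 now [581.2   2.2  78.8] [ 3.141e+00 -1.000e-03  4.960e-01] F [ 0.  -0.2 -0.9] w 30.9 q [ 0.25  0.55 -0.47  1.88  0.34  0.78  0.09]
turn [ 0.001 -0.001 -0.004] shift [-0.8 -0.9 25.8]
time: 6.2
ee_pos: [581.3, 1.8, 63.5]
tool_rot: [3.14, -0.002, 0.495]
force: [3.6, -2.6, -3.5]
grip_width: 30.7
```

```bash
python3 -m crank '[0,0,0,0.2,0.6,5,1, 0,0,0,0.2,0.6,10,1, 0,0,0,0.2,0.6,15,1, 0,0,0,0.2,0.6,15,1]'; python3 - <<'E'
from h import *
rel([581.3,2,48.5],0.5)
E
```

```text
time: 6.7
ee_pos: [581.6, 1.6, 48.7]
tool_rot: [3.14, -0.001, 0.496]
force: [-0.4, -0.8, 4.7]
grip_width: 30.9
t 6.7 now [581.6   1.6  48.7] [ 3.14e+00 -1.00e-03  4.96e-01] F [-0.4 -0.8  4.7] w 30.9 q [ 0.23  0.6  -0.45  1.9   0.37  0.73  0.06]
turn [ 0.002 -0.001 -0.004] shift [-0.  -0.5  0.2]
```

```bash
python3 -m crank '[0,0,0,0,0,3,1, 0,0,0,0,0,3,1]'; python3 -m crank '[0,0,0,0,0,-1,-0.2, 0,0,0,0,0,-1,-0.2, 0,0,0,0,0,-1,-0.2, 0,0,0,0,0,-1,-0.2]'; python3 -m crank '[0,0,0,0,0,-25,-0.2, 0,0,0,0,0,-80,-0.2, 0,0,0,0,0,-130,-0.2, 0,0,0,0,0,-160,-0.2, 0,0,0,0,0,-160,-0.2]'; python3 - <<'E'
from h import *
rel([657.9,166.8,190],0.5)
s=load("side","s4")
cv2.imwrite("pics/s4c.png",cv2.resize(s["img"][190:310,155:315],(800,600),interpolation=cv2.INTER_CUBIC)[:,:,::-1])
E
```

```text
time: 6.95
ee_pos: [581.7, 1.6, 48.6]
tool_rot: [3.138, -0.001, 0.496]
force: [-9.8, -2.1, 27.9]
grip_width: 30.8
time: 7.45
ee_pos: [581.4, 1.6, 49.1]
tool_rot: [3.138, -0.0, 0.496]
force: [-0.1, -0.0, 0.6]
grip_width: 50.9
time: 8.07
ee_pos: [582.7, 2.3, 211.6]
tool_rot: [3.136, -0.004, 0.495]
force: [-0.3, 0.3, 0.7]
grip_width: 51.1
t 8.07 now [582.7   2.3 211.6] [ 3.136 -0.004  0.495] F [-0.3  0.3  0.7] w 51.1 q [ 0.3   0.39 -0.53  1.78  0.23  1.03  0.18]
turn [ 0.005 -0.004 -0.005] shift [ 144.2 -109.1   21.7]
```

View pics/s4c.png

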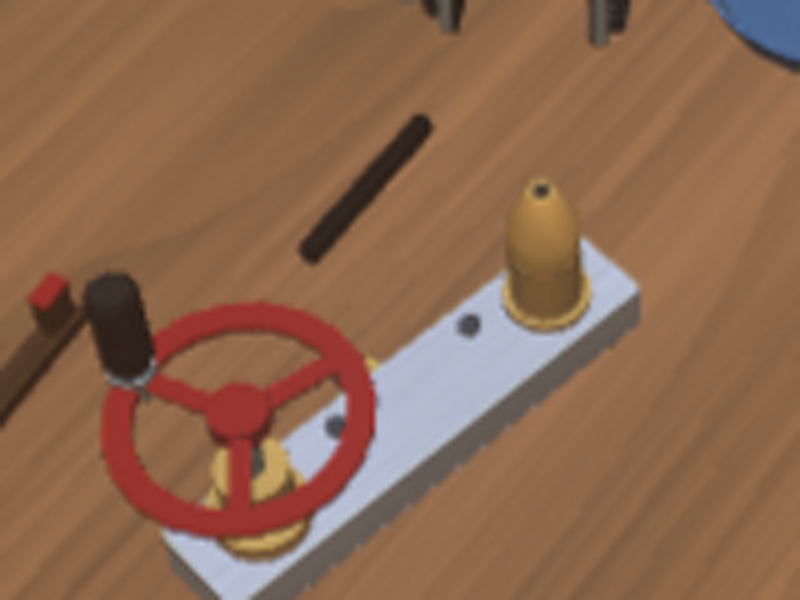

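The nozzle sits flush on the flange, about (545,320) in the crop, at tool position (581.6,1.6). Now I go above the handle.

```bash
python3 -m crank '[0.005,-0.004,-0.005,48,-36,10,-0.2, 0.005,-0.004,-0.005,96,-73,20,-0.2, 0.005,-0.004,-0.005,135,-102,21,-0.2, 0.005,-0.004,-0.005,144.5,-109.4,21,-0.2, 0.005,-0.004,-0.005,144.5,-109.4,21,-0.2, 0.005,-0.004,-0.005,144.5,-109.4,21,-0.2]'; python3 - <<'E'
from h import *
rel([658.2,167,120],0.5)
s=load("side","s5")
cv2.imwrite("pics/s5c.png",cv2.resize(s["img"][190:310,130:290],(800,600),interpolation=cv2.INTER_CUBIC)[:,:,::-1])
E
```

```text
time: 8.88
ee_pos: [656.5, 164.3, 187.7]
tool_rot: [3.141, 0.004, 0.498]
force: [0.4, -0.6, 0.1]
grip_width: 51.2
t 8.88 now [656.5 164.3 187.7] [3.141 0.004 0.498] F [ 0.4 -0.6  0.1] w 51.2 q [ 0.02  0.58 -0.52  1.56  0.31  1.09 -0.08]
turn [ 0.     0.004 -0.002] shift [ 3.1 -1.5 67.7]
```

View pics/s5c.png

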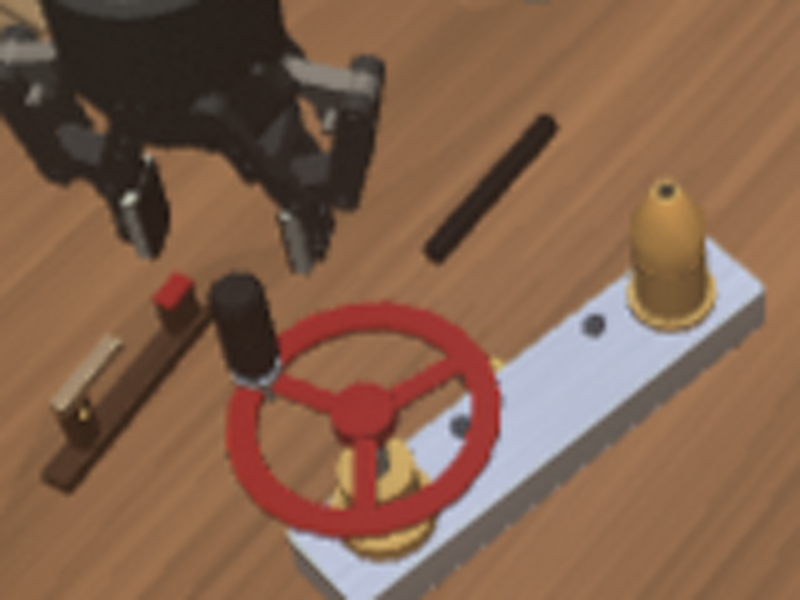

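```bash
python3 -m crank '[0,0.004,0,3.1,-1.5,10,-0.2, 0,0.004,0,3.1,-1.5,25,-0.2, 0,0.004,0,3.1,-1.5,45,-0.2, 0,0.004,0,3.1,-1.5,68,-0.2, 0,0.004,0,3.1,-1.5,68,-0.2, 0,0.004,0,3.1,-1.5,68,-0.2]'; python3 -m crank '[0,0,0,0,0,0,1, 0,0,0,0,0,0,1, 0,0,0,0,0,0,1, 0,0,0,0,0,0,1]'; python3 - <<'E'
from h import *
rel([658.2,167,120],0.5)
E
```

```text
time: 9.68
ee_pos: [658.5, 167.2, 120.2]
tool_rot: [-3.142, -0.0, 0.498]
force: [0.6, -0.3, 0.5]
grip_width: 51.2
time: 10.18
ee_pos: [659.1, 167.5, 121.2]
tool_rot: [3.141, -0.002, 0.498]
force: [-1.0, 0.1, 6.2]
grip_width: 20.5
t 10.18 now [659.1 167.5 121.2] [ 3.141e+00 -2.000e-03  4.980e-01] F [-1.   0.1  6.2] w 20.5 q [ 0.    0.64 -0.5   1.61  0.35  0.98 -0.12]
turn [ 0.    -0.002 -0.002] shift [-1.   0.   1.2]
```

```bash
cat >> h.py <<'E'
HUB=np.array([611.8,157.8]);RAD=48.
def ang(p): return np.degrees(np.arctan2(p[1]-HUB[1],p[0]-HUB[0]))
def arc(steps,th0=None,pos=None):
    "tool-axis shifts from the present pose to handle angle th0+steps (deg)"
    from bench import manip
    s=manip.state(); p=s["ee_pos"]; A=R.from_euler('xyz',s["tool_rot"]); th=ang(p) if th0 is None else th0
    print("t",round(s["time"],2),"ee",p.round(1),"ang",round(ang(p),2),"r",round(np.hypot(*(p[:2]-HUB)),1),"F",s["force"].round(1),"T",s["torque"].round(2),"rot",s["tool_rot"].round(3),"w",round(s["grip_width"],1))
    for d in steps:
        a=np.radians(th+d); v=np.array([*(HUB+RAD*np.array([np.cos(a),np.sin(a)])),120])
        print(d,A.inv().apply(v-p).round(1).tolist())
E
python3 - <<'E'
from h import *
arc(range(-8,-97,-8))
E
```

```text
t 10.18 ee [659.1 167.5 121.2] ang 11.6 r 48.3 F [-1.   0.1  6.2] T [-0.09  0.2   0.06] rot [ 3.141e+00 -2.000e-03  4.980e-01] w 20.5
-8 [-2.6, 6.2, 1.2]
-16 [-5.9, 12.0, 1.2]
-24 [-9.9, 17.4, 1.2]
-32 [-14.6, 22.1, 1.2]
-40 [-20.0, 26.2, 1.2]
-48 [-25.8, 29.4, 1.2]
-56 [-32.1, 31.8, 1.2]
-64 [-38.6, 33.4, 1.2]
-72 [-45.3, 33.9, 1.1]
-80 [-52.0, 33.6, 1.1]
-88 [-58.5, 32.3, 1.1]
-96 [-64.9, 30.2, 1.1]
```

```bash
python3 -m crank '[0,0,0,-2.6,6.2,0.5,1, 0,0,0,-5.9,12,0.5,1, 0,0,0,-9.9,17.4,0.5,1, 0,0,0,-14.6,22.1,0.5,1, 0,0,0,-20,26.2,0.5,1, 0,0,0,-25.8,29.4,0.5,1, 0,0,0,-32.1,31.8,0.5,1, 0,0,0,-38.6,33.4,0.5,1, 0,0,0,-45.3,33.9,0.5,1, 0,0,0,-52,33.6,0.5,1, 0,0,0,-58.5,32.3,0.5,1, 0,0,0,-64.9,30.2,0.5,1]'; python3 - <<'E'
from h import *
arc([-6,-12])
# incremental 6 deg chords in tool axes, yaw .498, for start angles -84,-90,...
A=R.from_euler('xyz',[np.pi,0,.497])
for k in range(13):
    a,b=np.radians(-84-6*k),np.radians(-90-6*k); print(-84-6*k,A.inv().apply(48*np.array([np.cos(b)-np.cos(a),np.sin(b)-np.sin(a),0])).round(1)[:2],end=' ')
E
```

```text
time: 11.68
ee_pos: [617.1, 110.0, 121.2]
tool_rot: [3.141, -0.004, 0.498]
force: [3.3, 4.1, 4.6]
grip_width: 20.5
t 11.68 ee [617.1 110.  121.2] ang -83.66 r 48.1 F [3.3 4.1 4.6] T [ 0.9  -0.5   0.07] rot [ 3.141 -0.004  0.498] w 20.5
-6 [-4.5, -2.2, 1.1]
-12 [-8.8, -4.8, 1.1]
-84 [-4.5 -2.2] -90 [-4.3 -2.6] -96 [-4.  -3.1] -102 [-3.6 -3.5] -108 [-3.3 -3.8] -114 [-2.8 -4.1] -120 [-2.4 -4.4] -126 [-1.9 -4.6] -132 [-1.4 -4.8] -138 [-0.9 -4.9] -144 [-0.4 -5. ] -150 [ 0.1 -5. ] -156 [ 0.7 -5. ]
```

```bash
cat > chk.py <<'E'
from h import *
from bench import manip
s=manip.state(); p=s["ee_pos"]; F=np.hypot(*s["force"][:2])
print("ang",round(ang(p),1),"r",round(np.hypot(*(p[:2]-HUB)),1),"F",s["force"].round(1))
raise SystemExit(int(F>10))
E
c(){ python3 chk.py; }
python3 -m crank '[0,0,0,-4.5,-2.2,0,1,0,0,0,-4.5,-2.2,0,1]' >/dev/null && c &&
python3 -m crank '[0,0,0,-4.3,-2.6,0,1,0,0,0,-4.3,-2.6,0,1]' >/dev/null && c &&
python3 -m crank '[0,0,0,-4.0,-3.1,0,1,0,0,0,-4.0,-3.1,0,1]' >/dev/null && c &&
python3 -m crank '[0,0,0,-3.6,-3.5,0,1,0,0,0,-3.6,-3.5,0,1]' >/dev/null && c &&
python3 -m crank '[0,0,0,-3.3,-3.8,0,1,0,0,0,-3.3,-3.8,0,1]' >/dev/null && c &&
python3 -m crank '[0,0,0,-2.8,-4.1,0,1,0,0,0,-2.8,-4.1,0,1]' >/dev/null && c &&
python3 -m crank '[0,0,0,-2.4,-4.4,0,1,0,0,0,-2.4,-4.4,0,1]' >/dev/null && c &&
python3 -m crank '[0,0,0,-1.9,-4.6,0,1,0,0,0,-1.9,-4.6,0,1]' >/dev/null && c &&
python3 -m crank '[0,0,0,-1.4,-4.8,0,1,0,0,0,-1.4,-4.8,0,1]' >/dev/null && c &&
python3 -m crank '[0,0,0,-0.9,-4.9,0,1,0,0,0,-0.9,-4.9,0,1]' >/dev/null && c
```

```text
ang -90.3 r 48.1 F [-0.6  2.9  5.9]
ang -96.7 r 48.0 F [0.8 4.1 4. ]
ang -102.9 r 48.0 F [1.1 4.5 4.8]
ang -108.9 r 48.0 F [1.2 3.4 4.5]
ang -114.8 r 48.0 F [3.5 3.2 2.9]
ang -120.4 r 47.9 F [2.7 3.4 1.9]
ang -125.8 r 47.9 F [2.8 3.6 2.5]
ang -131.0 r 47.9 F [3.3 3.4 2.6]
ang -136.0 r 47.9 F [4.  1.7 1.8]
ang -141.1 r 47.9 F [3.1 1.  3. ]
```

```bash
python3 - <<'E'
from h import *
A=R.from_euler('xyz',[np.pi,0,.497])
for k in range(38):
    m=-141.5-7.4*k; a,b=np.radians(m),np.radians(m-8); print(round(m),A.inv().apply(48*np.array([np.cos(b)-np.cos(a),np.sin(b)-np.sin(a),0])).round(1)[:2].tolist())
E
```

```text
-142 [-0.7, -6.7]
-149 [0.2, -6.7]
-156 [1.0, -6.6]
-164 [1.9, -6.4]
-171 [2.7, -6.1]
-178 [3.4, -5.7]
-186 [4.2, -5.2]
-193 [4.8, -4.7]
-201 [5.4, -4.0]
-208 [5.8, -3.3]
-216 [6.2, -2.5]
-223 [6.5, -1.7]
-230 [6.6, -0.8]
-238 [6.7, 0.0]
-245 [6.6, 0.9]
-252 [6.5, 1.7]
-260 [6.2, 2.5]
-267 [5.8, 3.3]
-275 [5.3, 4.0]
-282 [4.8, 4.7]
-290 [4.1, 5.3]
-297 [3.4, 5.8]
-304 [2.6, 6.2]
-312 [1.8, 6.4]
-319 [1.0, 6.6]
-326 [0.1, 6.7]
-334 [-0.7, 6.7]
-341 [-1.6, 6.5]
-349 [-2.4, 6.2]
-356 [-3.2, 5.9]
-364 [-3.9, 5.4]
-371 [-4.6, 4.9]
-378 [-5.2, 4.2]
-386 [-5.7, 3.5]
-393 [-6.1, 2.8]
-400 [-6.4, 2.0]
-408 [-6.6, 1.1]
-415 [-6.7, 0.3]
```

```bash
c(){ python3 chk.py; }
python3 -m crank '[0,0,0,-0.7,-6.7,0,1,0,0,0,-0.7,-6.7,0,1]' >/dev/null && c &&
python3 -m crank '[0,0,0,0.2,-6.7,0,1,0,0,0,0.2,-6.7,0,1]' >/dev/null && c &&
python3 -m crank '[0,0,0,1.0,-6.6,0,1,0,0,0,1.0,-6.6,0,1]' >/dev/null && c &&
python3 -m crank '[0,0,0,1.9,-6.4,0,1,0,0,0,1.9,-6.4,0,1]' >/dev/null && c &&
python3 -m crank '[0,0,0,2.7,-6.1,0,1,0,0,0,2.7,-6.1,0,1]' >/dev/null && c &&
python3 -m crank '[0,0,0,3.4,-5.7,0,1,0,0,0,3.4,-5.7,0,1]' >/dev/null && c &&
python3 -m crank '[0,0,0,4.2,-5.2,0,1,0,0,0,4.2,-5.2,0,1]' >/dev/null && c &&
python3 -m crank '[0,0,0,4.8,-4.7,0,1,0,0,0,4.8,-4.7,0,1]' >/dev/null && c &&
python3 -m crank '[0,0,0,5.4,-4.0,0,1,0,0,0,5.4,-4.0,0,1]' >/dev/null && c &&
python3 -m crank '[0,0,0,5.8,-3.3,0,1,0,0,0,5.8,-3.3,0,1]' >/dev/null && c &&
python3 -m crank '[0,0,0,6.2,-2.5,0,1,0,0,0,6.2,-2.5,0,1]' >/dev/null && c &&
python3 -m crank '[0,0,0,6.5,-1.7,0,1,0,0,0,6.5,-1.7,0,1]' >/dev/null && c &&
python3 -m crank '[0,0,0,6.6,-0.8,0,1,0,0,0,6.6,-0.8,0,1]' >/dev/null && c &&
python3 -m crank '[0,0,0,6.7,0,0,1,0,0,0,6.7,0,0,1]' >/dev/null && c &&
python3 -m crank '[0,0,0,6.6,0.9,0,1,0,0,0,6.6,0.9,0,1]' >/dev/null && c &&
python3 -m crank '[0,0,0,6.5,1.7,0,1,0,0,0,6.5,1.7,0,1]' >/dev/null && c &&
python3 -m crank '[0,0,0,6.2,2.5,0,1,0,0,0,6.2,2.5,0,1]' >/dev/null && c &&
python3 -m crank '[0,0,0,5.8,3.3,0,1,0,0,0,5.8,3.3,0,1]' >/dev/null && c
```

```text
ang -148.8 r 47.9 F [4.4 1.5 3.8]
ang -156.7 r 47.8 F [3.7 0.5 3.2]
ang -165.0 r 47.8 F [3.6 0.5 2.9]
ang -173.4 r 47.8 F [ 4.7 -0.4  2.7]
ang 178.5 r 47.9 F [ 5.4 -0.1  3.4]
ang 170.8 r 47.9 F [ 6.7 -0.9  3. ]
ang 163.3 r 47.9 F [ 6.3 -1.8  4.4]
ang 155.8 r 47.9 F [ 4.5 -2.   4.9]
ang 148.5 r 47.9 F [ 4.  -2.7  5.5]
ang 141.2 r 47.9 F [ 2.7 -2.5  6. ]
ang 134.1 r 47.9 F [ 2.6 -3.4  6.2]
ang 127.0 r 48.0 F [ 2.1 -3.3  6.5]
ang 119.9 r 47.9 F [ 1.2 -3.5  7.4]
ang 112.9 r 47.9 F [ 1.4 -3.4  8.5]
ang 105.9 r 48.0 F [ 0.8 -3.3  7.1]
ang 98.9 r 48.0 F [ 0.3 -2.4  7.4]
ang 91.9 r 48.0 F [-0.8 -2.5  7.8]
ang 85.2 r 48.0 F [-0.5 -2.1  8.1]
```

```bash
c(){ python3 chk.py; }
python3 -m crank '[0,0,0,5.3,4.0,-0.3,1,0,0,0,5.3,4.0,-0.3,1]' && c &&
python3 -m crank '[0,0,0,4.8,4.7,0,1,0,0,0,4.8,4.7,0,1]' >/dev/null && c &&
python3 -m crank '[0,0,0,4.1,5.3,0,1,0,0,0,4.1,5.3,0,1]' >/dev/null && c &&
python3 -m crank '[0,0,0,3.4,5.8,0,1,0,0,0,3.4,5.8,0,1]' >/dev/null && c &&
python3 -m crank '[0,0,0,2.6,6.2,0,1,0,0,0,2.6,6.2,0,1]' >/dev/null && c &&
python3 -m crank '[0,0,0,1.8,6.4,0,1,0,0,0,1.8,6.4,0,1]' >/dev/null && c &&
python3 -m crank '[0,0,0,1.0,6.6,0,1,0,0,0,1.0,6.6,0,1]' >/dev/null && c &&
python3 -m crank '[0,0,0,0.1,6.7,0,1,0,0,0,0.1,6.7,0,1]' >/dev/null && c &&
python3 -m crank '[0,0,0,-0.7,6.7,0,1,0,0,0,-0.7,6.7,0,1]' >/dev/null && c &&
python3 -m crank '[0,0,0,-1.6,6.5,0,1,0,0,0,-1.6,6.5,0,1]' >/dev/null && c &&
python3 -m crank '[0,0,0,-2.4,6.2,0,1,0,0,0,-2.4,6.2,0,1]' >/dev/null && c &&
python3 -m crank '[0,0,0,-3.2,5.9,0,1,0,0,0,-3.2,5.9,0,1]' >/dev/null && c &&
python3 -m crank '[0,0,0,-3.9,5.4,0,1,0,0,0,-3.9,5.4,0,1]' >/dev/null && c &&
python3 -m crank '[0,0,0,-4.6,4.9,0,1,0,0,0,-4.6,4.9,0,1]' >/dev/null && c &&
python3 -m crank '[0,0,0,-5.2,4.2,0,1,0,0,0,-5.2,4.2,0,1]' >/dev/null && c &&
python3 -m crank '[0,0,0,-5.7,3.5,0,1,0,0,0,-5.7,3.5,0,1]' >/dev/null && c &&
python3 -m crank '[0,0,0,-6.1,2.8,0,1,0,0,0,-6.1,2.8,0,1]' >/dev/null && c
```

```text
time: 18.92
ee_pos: [621.1, 204.9, 121.1]
tool_rot: [3.13, 0.019, 0.491]
force: [-2.4, -1.8, 5.1]
grip_width: 20.2
ang 78.8 r 48.0 F [-2.4 -1.8  5.1]
ang 72.3 r 48.0 F [-0.1 -1.5  6.5]
ang 65.9 r 48.0 F [-0.9 -0.3  6. ]
ang 59.9 r 48.0 F [-1.2  0.4  6.2]
ang 54.0 r 48.0 F [-0.1  0.5  5.6]
ang 48.5 r 48.0 F [-1.6  2.3  5. ]
ang 41.0 r 48.0 F [0.9 4.3 2. ]
ang 32.4 r 48.0 F [4.3 3.4 1.6]
ang 23.1 r 48.0 F [4.2 1.8 0.3]
ang 13.8 r 48.1 F [4.5 1.8 0.2]
ang 4.7 r 48.1 F [4.6 0.8 1.6]
ang -4.5 r 48.1 F [ 4.4 -0.5  3.3]
ang -10.7 r 48.1 F [ 5.5  4.6 -0. ]
ang -11.0 r 48.0 F [13.3 14.  -9.7]
```

```bash
python3 - <<'E'
from h import *
rel([0,0,120],0.5); arc([0,3,-2])
E
```

```text
t 22.18 now [659.  148.7 121.4] [-3.141  0.009  0.495] F [13.3 14.  -9.7] w 20.8 q [ 0.03  0.64 -0.5   1.61  0.35  0.99 -0.09]
turn [-0.001  0.009 -0.005] shift [-650.5 -182.     7.2]
t 22.18 ee [659.  148.7 121.4] ang -10.96 r 48.0 F [13.3 14.  -9.7] T [ 3.37 -3.28 -0.  ] rot [-3.141  0.009  0.495] w 20.8
0 [-0.0, -0.0, 1.4]
3 [1.5, -2.0, 1.4]
-2 [-1.1, 1.3, 1.4]
```

```bash
python3 -m crank '[0,0.009,-0.005,1.5,-2,0.5,1, 0,0.009,-0.005,3,-4,0.5,1, 0,0.009,-0.005,3,-4,0.5,1]'; python3 chk.py; python3 -m crank '[0,0,0,-1.5,2,0,1, 0,0,0,-3,4,0,1, 0,0,0,-3.6,4.8,0,1, 0,0,0,-3.6,4.8,0,1]'; python3 chk.py; python3 -m crank '[0,0,0,-0.8,1,0,1, 0,0,0,-0.8,1,0,1]'; python3 chk.py;  python3 - <<'E'
from h import *
arc(range(30,361,30),-10.7)
load("side","stop_s"); load("top","stop_t")
E
```

```text
time: 22.55
ee_pos: [659.6, 152.0, 121.2]
tool_rot: [3.14, 0.002, 0.499]
force: [3.2, -2.6, 5.4]
grip_width: 20.6
ang -6.9 r 48.1 F [ 3.2 -2.6  5.4]
time: 23.05
ee_pos: [659.0, 148.9, 121.3]
tool_rot: [-3.141, -0.001, 0.501]
force: [7.3, 7.4, -1.8]
grip_width: 21.0
ang -10.7 r 48.1 F [ 7.3  7.4 -1.8]
time: 23.3
ee_pos: [659.1, 148.9, 121.3]
tool_rot: [-3.14, -0.003, 0.502]
force: [6.9, 4.5, -0.5]
grip_width: 20.7
ang -10.6 r 48.1 F [ 6.9  4.5 -0.5]
t 23.3 ee [659.1 148.9 121.3] ang -10.61 r 48.1 F [ 6.9  4.5 -0.5] T [ 0.89 -1.46  0.01] rot [-3.14e+00 -3.00e-03  5.02e-01] w 20.7
30 [10.2, -22.6, 1.4]
60 [7.8, -47.4, 1.4]
90 [-6.7, -67.6, 1.4]
120 [-29.3, -77.9, 1.3]
150 [-54.0, -75.5, 1.3]
180 [-74.2, -61.0, 1.2]
210 [-84.5, -38.4, 1.1]
240 [-82.1, -13.7, 1.1]
270 [-67.7, 6.5, 1.1]
300 [-45.1, 16.8, 1.2]
330 [-20.4, 14.4, 1.2]
360 [-0.1, -0.0, 1.3]
```

```bash
python3 - <<'E'
from h import *
arc(range(15,181,15),-10.65)
E
```

```text
t 23.4 ee [659.1 149.  121.3] ang -10.58 r 48.1 F [6.7 5.8 0.1] T [ 0.92 -1.46  0.01] rot [-3.14e+00 -3.00e-03  5.02e-01] w 20.7
15 [6.5, -10.7, 1.3]
30 [10.1, -22.6, 1.4]
45 [10.6, -35.2, 1.4]
60 [7.7, -47.4, 1.4]
75 [1.8, -58.4, 1.4]
90 [-6.7, -67.6, 1.4]
105 [-17.4, -74.2, 1.4]
120 [-29.4, -77.8, 1.3]
135 [-41.9, -78.3, 1.3]
150 [-54.1, -75.4, 1.3]
165 [-65.1, -69.5, 1.2]
180 [-74.3, -61.0, 1.2]
```

```bash
python3 -m crank '[0,0,0,6.5,-10.7,0.2,1, 0,0,0,10.1,-22.6,0.2,1, 0,0,0,10.6,-35.2,0.2,1, 0,0,0,7.7,-47.4,0.2,1, 0,0,0,1.8,-58.4,0.2,1, 0,0,0,-6.7,-67.6,0.2,1, 0,0,0,-17.4,-74.2,0.2,1, 0,0,0,-29.4,-77.8,0.2,1, 0,0,0,-41.9,-78.3,0.2,1, 0,0,0,-54.1,-75.4,0.2,1, 0,0,0,-65.1,-69.5,0.2,1, 0,0,0,-74.3,-61,0.2,1]' >/dev/null;  python3 - <<'E'
from h import *
rel([0,0,0],.5)
a=ang(manip.state()["ee_pos"]) if 0 else None
arc(range(15,181,15),169.35)
E
```

```text
t 24.9 now [564.6 166.1 121.2] [-3.14  -0.004  0.502] F [6.5 2.3 2.6] w 20.2 q [ 0.02  0.52 -0.54  1.84  0.33  0.87 -0.18]
turn [-0.002 -0.004  0.002] shift [-575.3 -125.8  119.3]
t 24.9 ee [564.6 166.1 121.2] ang 170.0 r 47.9 F [6.5 2.3 2.6] T [ 0.44 -1.56  0.06] rot [-3.14  -0.004  0.502] w 20.2
15 [-6.3, 10.2, 1.1]
30 [-10.0, 22.2, 1.1]
45 [-10.4, 34.7, 1.1]
60 [-7.6, 46.9, 1.1]
75 [-1.7, 57.9, 1.1]
90 [6.9, 67.1, 1.1]
105 [17.5, 73.7, 1.1]
120 [29.5, 77.4, 1.2]
135 [42.0, 77.8, 1.2]
150 [54.3, 74.9, 1.3]
165 [65.3, 69.0, 1.3]
180 [74.5, 60.5, 1.3]
```

```bash
python3 -m crank '[0,-0.004,0,-6.3,10.2,0,1, 0,-0.004,0,-10,22.2,0,1, 0,-0.004,0,-10.4,34.7,0,1, 0,-0.004,0,-7.6,46.9,0,1, 0,-0.004,0,-1.7,57.9,0,1, 0,-0.004,0,6.9,67.1,0,1, 0,-0.004,0,17.5,73.7,0,1, 0,-0.004,0,29.5,77.4,0,1, 0,-0.004,0,42,77.8,0,1, 0,-0.004,0,54.3,74.9,0,1, 0,-0.004,0,65.3,69,0,1, 0,-0.004,0,74.5,60.5,0,1]' >/dev/null;  python3 - <<'E'
from h import *
arc(range(15,181,15),-10.65)
E
```

```text
t 26.4 ee [658.5 145.9 121.2] ang -14.23 r 48.2 F [-1.8 -3.1  8.9] T [-0.52  0.28  0.01] rot [3.141 0.005 0.5  ] w 20.3
15 [8.4, -13.1, 1.1]
30 [12.0, -25.1, 1.1]
45 [12.4, -37.6, 1.1]
60 [9.6, -49.8, 1.1]
75 [3.6, -60.8, 1.1]
90 [-4.9, -70.0, 1.2]
105 [-15.6, -76.6, 1.2]
120 [-27.6, -80.2, 1.3]
135 [-40.1, -80.6, 1.3]
150 [-52.3, -77.7, 1.4]
165 [-63.4, -71.8, 1.4]
180 [-72.5, -63.2, 1.5]
```

One turn is done. Next is the third half turn.

```bash
python3 -m crank '[0,0.004,0,8.4,-13.1,0,1, 0,0.004,0,12,-25.1,0,1, 0,0.004,0,12.4,-37.6,0,1, 0,0.004,0,9.6,-49.8,0,1, 0,0.004,0,3.6,-60.8,0,1, 0,0.004,0,-4.9,-70,0,1, 0,0.004,0,-15.6,-76.6,0,1, 0,0.004,0,-27.6,-80.2,0,1, 0,0.004,0,-40.1,-80.6,0,1, 0,0.004,0,-52.3,-77.7,0,1, 0,0.004,0,-63.4,-71.8,0,1, 0,0.004,0,-72.5,-63.2,0,1]' >/dev/null;  python3 - <<'E'
from h import *
arc(range(15,181,15),169.35)
E
```

```text
t 27.9 ee [564.5 165.6 121.2] ang 170.7 r 48.0 F [ 8.8  2.9 -2.1] T [ 0.57 -1.78 -0.03] rot [3.141 0.    0.499] w 20.5
15 [-5.9, 9.8, 1.2]
30 [-9.5, 21.8, 1.2]
45 [-9.9, 34.3, 1.3]
60 [-7.0, 46.5, 1.3]
75 [-1.1, 57.5, 1.3]
90 [7.5, 66.6, 1.3]
105 [18.1, 73.2, 1.3]
120 [30.1, 76.9, 1.3]
135 [42.6, 77.2, 1.3]
150 [54.8, 74.4, 1.3]
165 [65.9, 68.4, 1.2]
180 [75.0, 59.9, 1.2]
```

```bash
python3 -m crank '[0,0,0,-5.9,9.8,0,1, 0,0,0,-9.5,21.8,0,1, 0,0,0,-9.9,34.3,0,1, 0,0,0,-7,46.5,0,1, 0,0,0,-1.1,57.5,0,1, 0,0,0,7.5,66.6,0,1, 0,0,0,18.1,73.2,0,1, 0,0,0,30.1,76.9,0,1, 0,0,0,42.6,77.2,0,1, 0,0,0,54.8,74.4,0,1, 0,0,0,65.9,68.4,0,1, 0,0,0,75,59.9,0,1]' >/dev/null;  python3 - <<'E'
from h import *
arc([0,.5,1,2],-10.65)
E
```

```text
t 29.4 ee [658.6 145.9 121.2] ang -14.22 r 48.2 F [-2.7 -2.1  9.3] T [-0.45  0.49  0.  ] rot [3.139 0.004 0.497] w 20.2
0 [1.8, -2.4, 1.1]
0.5 [2.0, -2.8, 1.1]
1 [2.3, -3.1, 1.1]
2 [2.8, -3.7, 1.1]
```

```bash
python3 -m crank '[0,0.003,0,1,-1.4,0,1, 0,0.003,0,2,-2.7,0,1, 0,0.003,0,2,-2.7,0,1, 0,0.003,0,2,-2.7,0,1]' >/dev/null;  python3 - <<'E'
from h import *
arc([0,.5,1],-10.4)
E
```

```text
t 29.9 ee [658.9 147.4 121.2] ang -12.42 r 48.2 F [ 1.2 -0.6  6.3] T [ 0.07 -0.28  0.01] rot [3.138e+00 3.000e-03 4.960e-01] w 20.5
0 [0.9, -1.4, 1.2]
0.5 [1.2, -1.8, 1.2]
1 [1.5, -2.1, 1.2]
```

```bash
python3 -m crank '[0,0.003,0,1.8,-2.6,0,1, 0,0.003,0,1.8,-2.6,0,1, 0,0.003,0,1.8,-2.6,0,1]' >/dev/null;  python3 - <<'E'
from h import *
arc([0,.5,1],-10.4)
t=load("top","fin_t");s=load("side","fin_s")
for n in("s","t"):
    a,b=[cv2.imread(f"pics/{k}_{n}.png") for k in("stop","fin")]
    bb=(slice(120,240),slice(100,260)) if n=="t" else (slice(200,320),slice(130,290))
    d=np.abs(a.astype(int)-b)[bb].max(2); print(n,"max diff",d.max(),(d>40).sum())
    cam={"s":s,"t":t}[n]
o=cv2.resize(np.hstack([cv2.imread("pics/stop_s.png")[200:320,130:290],cv2.imread("pics/fin_s.png")[200:320,130:290]]),(800,300),interpolation=cv2.INTER_CUBIC)
q=cv2.resize(cv2.imread("pics/fin_t.png")[110:335,100:400],(400,300),interpolation=cv2.INTER_CUBIC); q2=cv2.resize(cv2.imread("pics/top0.png")[110:335,100:400],(400,300),interpolation=cv2.INTER_CUBIC)
cv2.imwrite("pics/fin.png",np.vstack([o,np.hstack([q2,q])]))
E
```

```text
t 30.27 ee [659.  147.9 121.2] ang -11.86 r 48.2 F [ 1.  -1.3  6.5] T [-0.23 -0.12  0.01] rot [3.136e+00 2.000e-03 4.940e-01] w 20.8
0 [0.6, -1.1, 1.2]
0.5 [0.9, -1.4, 1.2]
1 [1.1, -1.8, 1.2]
s max diff 70 11
t max diff 155 469
```

View pics/fin.png

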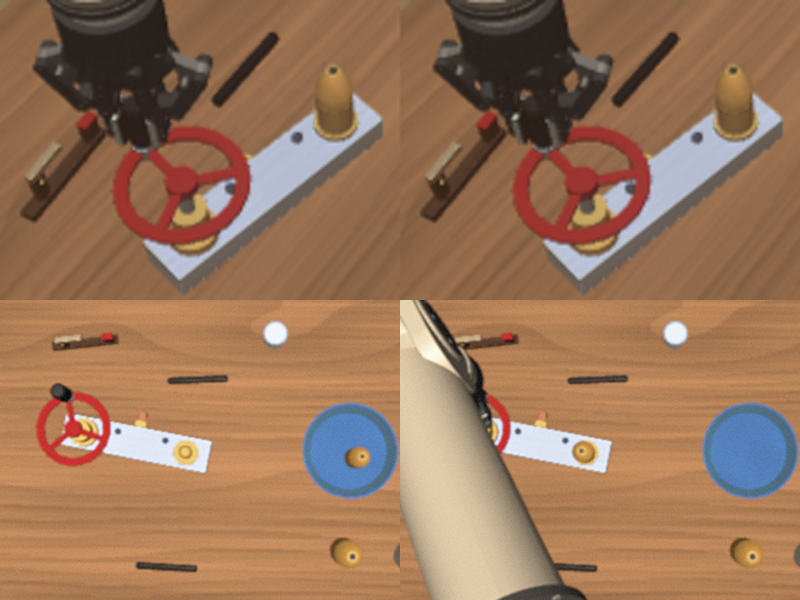

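Stop and final views match, the nozzle is seated, and the bystanders are unmoved. The handle is about 1.2° short, so I trim.

```bash
python3 -m crank '[0,0.003,0.003,2.1,-3.2,0,1, 0,0.003,0.003,2.1,-3.2,0,1, 0,0.003,0.003,2.1,-3.2,0,1]' >/dev/null;  python3 - <<'E'
from h import *
arc([0],-10.5)
E
```

```text
t 30.75 ee [659.2 148.9 121.2] ang -10.62 r 48.2 F [ 0.3 -2.1  6.4] T [-0.28 -0.1   0.05] rot [3.134e+00 1.000e-03 4.890e-01] w 20.2
0 [-0.1, -0.2, 1.2]
```

```bash
python3 -m crank '[0,0,0,0,0,0,1, 0,0,0,0,0,0,1, 0,0,0,0,0,0,1, 0,0,0,0,0,0,1, 0,0,0,0,0,0,1, 0,0,0,0,0,0,1]' >/dev/null;  python3 - <<'E'
from h import *
arc([0],-10.5)
s=load("side","end_s")
for k in("stop","fin"):
    d=np.abs(cv2.imread(f"pics/{k}_s.png").astype(int)-s["img"][:,:,::-1])[200:320,130:290].max(2); print(k,d.max(),(d>25).sum())
# spoke angle from the red mask's wheel interior: red-spoke pixels by world angle at z=112
for k in("stop_s","fin_s","end_s"):
    h=cv2.cvtColor(cv2.imread(f"pics/{k}.png"),cv2.COLOR_BGR2HSV); m=((h[...,0]<6)|(h[...,0]>174))&(h[...,1]>150)&(h[...,2]>70)
    c0=np.array(plane(s,(202.2,271.0),113))[:2]; A=[]
    for y,x in np.argwhere(m):
        v=plane(s,(x,y),112)[:2]-c0
        if 16<np.hypot(*v)<36: A.append(np.arctan2(v[1],v[0]))
    print(k,len(A),"spoke phase deg",np.degrees(np.angle(np.exp(3j*np.array(A)).mean())/3).round(2))
E
```

```text
t 31.5 ee [659.  147.9 121.2] ang -11.79 r 48.3 F [ 1.6 -0.2  5.2] T [ 0.29 -0.22 -0.02] rot [3.134e+00 2.000e-03 4.880e-01] w 20.7
0 [0.5, -1.0, 1.2]
stop 72 85
fin 39 22
stop_s 120 spoke phase deg -10.29
fin_s 125 spoke phase deg -11.14
end_s 125 spoke phase deg -11.14
```

```bash
python3 -m crank '[0,0.003,0.004,2.1,-3.2,0,1, 0,0.003,0.004,2.1,-3.2,0,1, 0,0.003,0.004,2.1,-3.2,0,1, 0,0.003,0.004,2.1,-3.2,0,1, 0,0.003,0.004,2.1,-3.2,0,1, 0,0.003,0.004,2.1,-3.2,0,1, 0,0.003,0.004,2.1,-3.2,0,1, 0,0.003,0.004,2.1,-3.2,0,1]' >/dev/null;  python3 - <<'E'
from h import *
for k in range(3):
    arc([]); s=load("side","end%d_s"%k)
for k in("stop_s","end0_s","end2_s"):
    h=cv2.cvtColor(cv2.imread(f"pics/{k}.png"),cv2.COLOR_BGR2HSV); m=((h[...,0]<6)|(h[...,0]>174))&(h[...,1]>150)&(h[...,2]>70)
    c0=np.array(plane(s,(202.2,271.0),113))[:2]; A=[]
    for y,x in np.argwhere(m):
        v=plane(s,(x,y),112)[:2]-c0
        if 16<np.hypot(*v)<36: A.append(np.arctan2(v[1],v[0]))
    print(k,len(A),"spoke phase deg",np.degrees(np.angle(np.exp(3j*np.array(A)).mean())/3).round(2))
from bench import manip
print(manip.state()["dq"].round(4))
E
```

```text
t 32.55 ee [659.3 149.8 121.2] ang -9.57 r 48.2 F [ 1.9 -1.3  5.9] T [-0.11 -0.19 -0.01] rot [3.132e+00 1.000e-03 4.830e-01] w 20.2
t 32.6 ee [659.4 149.8 121.2] ang -9.54 r 48.2 F [ 1.8 -1.9  6.2] T [-0.11 -0.17  0.05] rot [3.132e+00 1.000e-03 4.830e-01] w 20.4
t 32.65 ee [659.4 149.8 121.2] ang -9.57 r 48.3 F [ 1.8 -2.4  6.5] T [-0.19 -0.24  0.04] rot [3.132e+00 1.000e-03 4.830e-01] w 20.4
stop_s 120 spoke phase deg -10.29
end0_s 124 spoke phase deg -8.78
end2_s 123 spoke phase deg -8.95
[-0.0016  0.0004 -0.0003 -0.0001  0.0003  0.0009 -0.0015]
```

Now it is about 1° over. A zero-shift hold relaxed it by about 1.2° before, so I use that.

```bash
python3 -m crank '[0,0,0,0,0,0,1, 0,0,0,0,0,0,1, 0,0,0,0,0,0,1, 0,0,0,0,0,0,1, 0,0,0,0,0,0,1, 0,0,0,0,0,0,1, 0,0,0,0,0,0,1, 0,0,0,0,0,0,1]' >/dev/null;  python3 - <<'E'
from h import *
for k in range(3):
    arc([]); s=load("side","enb%d_s"%k)
for k in("stop_s","enb0_s","enb2_s"):
    h=cv2.cvtColor(cv2.imread(f"pics/{k}.png"),cv2.COLOR_BGR2HSV); m=((h[...,0]<6)|(h[...,0]>174))&(h[...,1]>150)&(h[...,2]>70)
    c0=np.array(plane(s,(202.2,271.0),113))[:2]; A=[]
    for y,x in np.argwhere(m):
        v=plane(s,(x,y),112)[:2]-c0
        if 16<np.hypot(*v)<36: A.append(np.arctan2(v[1],v[0]))
    print(k,len(A),"spoke phase deg",np.degrees(np.angle(np.exp(3j*np.array(A)).mean())/3).round(2))
E
```

```text
t 33.7 ee [659.3 149.4 121.2] ang -10.07 r 48.3 F [0.7 0.7 5.2] T [ 0.39 -0.29  0.  ] rot [3.132e+00 1.000e-03 4.830e-01] w 20.4
t 33.75 ee [659.3 149.4 121.2] ang -10.03 r 48.2 F [1.2 1.5 5.1] T [ 0.36 -0.23  0.01] rot [3.132e+00 1.000e-03 4.830e-01] w 20.9
t 33.8 ee [659.3 149.4 121.2] ang -10.06 r 48.2 F [1.8 1.6 5.1] T [ 0.39 -0.34 -0.07] rot [3.132e+00 1.000e-03 4.830e-01] w 20.7
stop_s 120 spoke phase deg -10.29
enb0_s 125 spoke phase deg -9.55
enb2_s 125 spoke phase deg -9.55
```

It is steady and within about 0.6–0.7° of two full turns, so I hand in.

```bash
python3 -c "
from bench import manip
print(manip.close_job())"
```

```text
the job is handed in; nothing more can be done
None
```

I lifted the brass nozzle out of the blue bowl, seated it on the spigot and let go. I then closed the valve clockwise to its stop, backed it off two turns anticlockwise, and handed in at about 34 s, still gripping the handle.

- **Nozzle:** pressed down at the flange height, the tool rose no further and the upward force reached 28 N. The pictures after letting go and just before the last small wheel trims show the nozzle upright and flush on the flange.
- **Closing:** the wheel turned about 382° from where it started. It stopped at handle angle −10.65°, and a second push stopped at the same place.
- **Two turns:** the last readings at rest were −10.06° from the tool position and −9.55° from the spokes in the side view (−10.29° at the stop). So it is about 0.6–0.7° more than two full turns. My first trims landed 1.2° short and then 1° over before this one. The wheel did not move over the last readings.
- **Other items:** the wippen, loupe and upper sharp key look unmoved in the top view. The arm partly hid the wippen and the lower sharp key there, though the wippen is also in place in the side view. I did not measure any of them again.
- **Camera mismatch:** the two cameras disagreed by up to about 4 mm on where the spigot is. I corrected the fit using the side view and the contact force.

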